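Make up two flow-rack spares kits

TASK

Make up two spares kits from the stock inside the orange tape square on the bench, each part set down standing upright on the floor of a compartment of its own, any free compartment of the right tray. First complete the urgent blue tray with the yellow roller, the brass bushing and the bright steel coupling nut; only when that kit is complete move anything for the black tray, which gets the levelling foot and the red buffer. Do not drop the parts, and leave the grey roller, the white bushing and the black nut standing where they are.

Things in the scene. Friction and masses are not known exactly. Their poses are not given: they have to be found in the camera images.
- yellow_roller: Yellow plastic conveyor roller wheel standing on its flat end, a plain cylinder 46 mm in diameter and 44 mm high, with a black hub disc on top. Origin at the centre of its underside, z up through its axis.
- brass_bushing: Golden brass flanged bushing standing on its flange: flange 50 mm in diameter and 8 mm thick at the bottom, above it a barrel 34 mm in diameter up to 48 mm height, dark bore on top. Origin at the centre of its underside, z up through its axis.
- steel_nut: Long hexagonal coupling nut standing on end, 36 mm across flats, 41.6 mm across corners, 52 mm high; bright silvery steel with a dark bore on top. Origin at the centre of its underside, z up; one pair of flats faces along its own x (and every 60 degrees from there).
- levelling_foot: Levelling foot standing on its black rubber base disc (50 mm in diameter, 12 mm thick) with a plain upright steel stud 16 mm in diameter rising from its centre to 68 mm height (a thin steel washer, part of it, rings the stud's foot). Origin at the centre of its underside, z up through its axis.
- red_buffer: Red buffer, a plain cylinder 44 mm in diameter and 44 mm high, standing on a thin steel plate of the same diameter; plain red top. Origin at the centre of its underside, z up through its axis.
- grey_roller: Not for any kit, leave it alone: grey plastic conveyor roller wheel standing on its flat end, a plain cylinder 46 mm in diameter and 44 mm high, with a black hub disc on top. Origin at the centre of its underside, z up through its axis.
- white_bushing: Not for any kit, leave it alone: white plastic flanged bushing standing on its flange: flange 50 mm in diameter and 8 mm thick at the bottom, above it a barrel 34 mm in diameter up to 48 mm height, dark bore on top. Origin at the centre of its underside, z up through its axis.
- black_nut: Not for any kit, leave it alone: long hexagonal coupling nut standing on end, 36 mm across flats, 41.6 mm across corners, 52 mm high; black, with a grey steel bore disc on top. Origin at the centre of its underside, z up; one pair of flats faces along its own x (and every 60 degrees from there).
- blue_tray: Blue plastic kit tray, white floor. Fixed to the bench left or right of the stock, open-topped, 226 mm long (its x, roughly away from the robot) by 78 mm wide (y). Walls and dividers 4 mm thick, 16 mm high above the bench; floor 4 mm thick. Three compartments in a row, each 70 by 70 mm inside, centres at x = -74, 0, +74 mm, y = 0. Origin at the centre of its underside, on the bench.
- black_tray: Black plastic kit tray, white floor. Fixed to the bench left or right of the stock, open-topped, 226 mm long (its x, roughly away from the robot) by 78 mm wide (y). Walls and dividers 4 mm thick, 16 mm high above the bench; floor 4 mm thick. Three compartments in a row, each 70 by 70 mm inside, centres at x = -74, 0, +74 mm, y = 0. Origin at the centre of its underside, on the bench.
Not all that is in view belongs to the job. Leave any purple look-alike of the yellow_roller alone.

How it is judged:
By the outcome, as a careful person would: the job done as asked, in the order asked, and still so for the second after the job is handed in, with the robot touching nothing.
It also fails if it takes over 128 s, if anything falls off the work surface, if the arm or the gripper's body presses on something with over 40 N, if the wrist force passes 120 N, or if a joint passes its speed limit or range.

ROBOT

A 6-joint arm with a two-finger parallel gripper is mounted at the origin on the work surface. World frame = base frame: x ahead of the robot, y to its left, z up, the work surface at z = 0. Lengths are in m, angles in rad, forces in N, time in s.
With the tool pointing down it reaches from about 0.225 to 0.875 m from the base axis. Payload 3.4 kg.
Tool frame: the origin (TCP) lies between the finger pads; the fingertips stand 8 mm ahead of it and the grasp point (between the pads) lies 11 mm behind it; z points along the fingers, y is the line along which they close (so a half turn about z gives the same grasp; the last joint's range is limited). The gripper opens to 85 mm and grips with 20 to 120 N. Pads are 22 mm wide; open, the fingers measure 114 mm over their backs; the gripper's body (76 mm by 85 mm) begins 54 mm behind the grasp point. The pads swing forward as they close: fully open they stand 13 mm farther back than shut.
Start: joints at [-1.349, 0.276, 1.505, -0, 1.361, -0.121], TCP at [0.193, -0.542, 0.239] pointing down, gripper open.
Joint ranges: [-2.89, 2.89], [-0.75, 2.08], [0.22, 2.7], [-1.18, 4.32], [0.11, 2.71], [-2.7, 2.7]. Speed limits (rad/s): [2.57, 2.57, 3.14, 3.14, 3.14, 3.14].

INTERFACE

Orientations are given as a unit quaternion [w, x, y, z].
In Python, from rig import manip, optics, finder gives the robot as it stands.
- The arm moves only by the tool servo_tool, never from a script. Its argument "increments" is a list of rows, each a list of 7 numbers: the shift along the tool's x, y, z in cm, then the turn, a rotation vector about the tool's x, y, z in degrees, then the closure, from -1 (fully open) to 1 (shut). In form: [[x, y, z, rx, ry, rz, gripper], ...]. A call has exactly 5 rows; each row shifts and turns the commanded pose from where the row before left it, along the tool's axes as they then stand; what a row does not reach is not made up. A row lasts 1/10 s, in which the tool goes at most 50 mm and 8.59 degrees, less where a joint would pass 70% of its speed; a pose out of reach is approached as far as the arm can. A call is refused whole if a number of a shift passes 5 or a number of a turn 8.59, either way. A call with a gripper value outside its range is refused whole. The fingers move at their own pace and stop on an object; "squeeze" is the grip in N (left out, the last holds). Time passes only in rows, so rows that do not move let the fingers close, or fill a call up. It gives the time, the measured TCP pose, the force, the opening and the grip force at its end, in the units of the state.
- manip.get_state(): the state, without advancing time (a new reading comes with each control period).
- optics.get_image(name): name is "side" or "top"; returns the picture (480x640x3 uint8, red, green, blue); there is no depth.
- optics.get_calibration(name): a dict with "fov_y" (degrees; the focal length in pixels is half the picture's height over the tangent of half this angle, whatever the lens; pixels are square), "cx", "cy" (the principal point, pixels), "world_to_cam" (4x4, takes a point from world to camera coordinates). Camera axes: x right, y down, z forward; pixel columns grow to the right and rows downward; lengths in m; the calibration is good to about 2 mm. A picture is of the moment at which its call begins. get_calibration takes no time and is no camera call.
- manip.sign_off(): hands the job in; it is judged then, once.
Trained networks look in the newest picture that a camera, given by its name, has taken for a name from the list of things; names that differ only in an ending like _2 or _b are one class to them, and where a whole thing is asked for, a point or a joint stands for the part that bears it (a point fixed in the world has none). Each returns a list of dicts, best first, with "p" (0 to 1); they miss things now and then, are a little off and sometimes report something else, mostly with a low value. They report only what shows in the picture. A call takes as long as a camera call. They do not tell look-alikes from the thing itself.
- finder.silhouettes(label, camera): "region" (480x640 bool, what is visible of it) and "box" ([centre column, centre row, width, height] in pixels, round what is visible of it).
- finder.tip_of(label, camera): "at" ([column, row] in pixels: a listed point, or the origin of a listed thing).
The state is a dict: "clock": time; "qpos": joint angles; "qd": joint speeds; "effort": joint torques, N m; "position": TCP position; "ee_rot": TCP orientation; "contact_force": force on the tool from outside, world axes, zero at the start; "moment": the same for the moment, N m; "width": finger opening in m; "gripper_force": force on a finger pad.
Only numpy, scipy, OpenCV 4.12 (cv2) and the standard library are available. Lean on these libraries where they do the work, as an engineer would, in place of code of your own. Each camera call takes 0.05 s, during which the arm holds its last target. There are 200 camera calls.

## Working session

There is one attempt and no reset: what is moved stays moved. The work goes in short steps, Python scripts to look and compute and a tool call to move; the robot and the scene stay as the last step left them, time stands still between calls to the robot, and variables do not carry over. Pictures are saved under pics/ and viewed, at most 14 in all, crops included, and the job is handed in when it is done.

Besides the shell and the picture viewer there is one more tool, called after "Request:" in YAML: its name, and indented under it one key for each argument. servo_tool: Moves the arm, as the interface text tells. Its arguments: {"type":"object","properties":{"increments":{"type":"array","items":{"type":"array","items":{"type":"number"}}},"squeeze":{"type":"number"}},"required":["increments"]}

```bash
mkdir -p pics; ls
python3 - <<'E'
from rig import manip, optics, finder
import cv2
for n in ("top","side"):
    im=optics.get_image(n); cv2.imwrite(f"pics/{n}0.png",im[:,:,::-1])
    c=optics.get_calibration(n); print(n,c)
print(manip.get_state())
E
```

```text
pics
top {'fov_y': 52.3757959168373, 'cx': 316.0702305381857, 'cy': 242.2479781442415, 'world_to_cam': array([[-0.0011182 , -0.99963498, -0.02699357,  0.00753342],
       [-0.98275023,  0.00609055, -0.18483745,  0.50458239],
       [ 0.18493439,  0.02632125, -0.98239832,  0.77385792],
       [ 0.        ,  0.        ,  0.        ,  1.        ]])}
side {'fov_y': 53.428255653683614, 'cx': 325.2870954267769, 'cy': 243.23235393381225, 'world_to_cam': array([[-0.93826312, -0.34588542, -0.00505974,  0.46090157],
       [-0.26353899,  0.7242085 , -0.63723563,  0.15535192],
       [ 0.22407482, -0.59656125, -0.77065242,  0.70314211],
       [ 0.        ,  0.        ,  0.        ,  1.        ]])}
{'clock': 0.1, 'qpos': array([-1.34899112e+00,  2.76544563e-01,  1.50600890e+00, -7.42091838e-06,
        1.36067757e+00, -1.20977494e-01]), 'qd': array([-2.55467370e-05,  1.17236475e-04, -4.07413516e-03,  2.80721714e-04,
       -2.79513898e-04,  1.68989717e-04]), 'effort': array([ 9.94779766e-04, -4.17701590e+01, -2.46406084e+01, -2.67261321e-04,
        5.87479080e-03,  1.14173835e-05]), 'position': array([ 0.19316785, -0.54110492,  0.23851794]), 'ee_rot': array([-8.17967464e-04,  9.85347958e-01,  1.70554185e-01, -4.49046958e-05]), 'contact_force': array([0.40214585, 0.15591365, 0.05671756]), 'moment': array([-0.01297328, -0.04876333,  0.01891326]), 'gripper_force': 0.0, 'width': 0.08564389622775896}
```

View pics/top0.png

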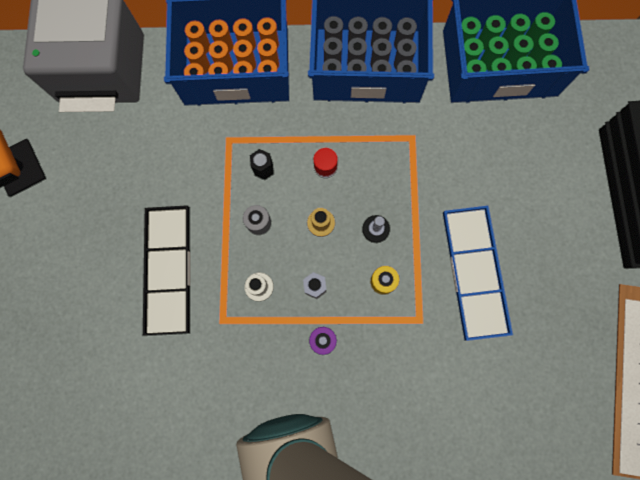

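View pics/side0.png

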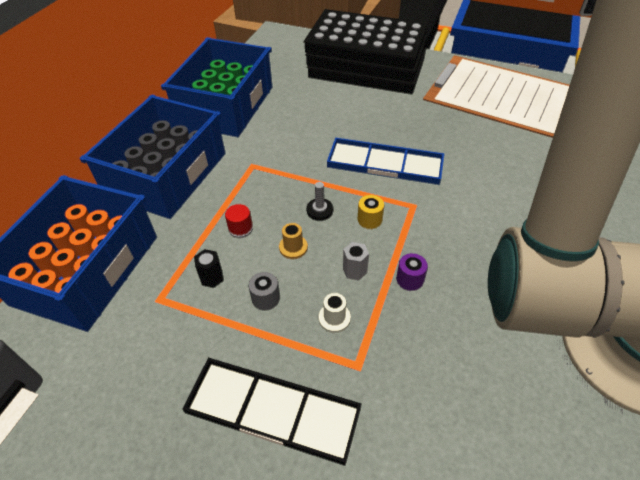

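Top view: brass (320,222), nut (315,286), yellow (385,280), foot (376,228), red (325,161), and the blue tray compartments at (468,230), (476,272) and (484,316). The black tray is on the left at (167,229), (167,270) and (167,313). The side view shows the same layout, with the purple look-alike outside the square at (412,271).

```bash
cat > h.py <<'E'
import numpy as np, cv2
from rig import manip, optics, finder
def cal(n):
    c=optics.get_calibration(n); f=240/np.tan(np.radians(c["fov_y"]/2))
    return np.array([[f,0,c["cx"]],[0,f,c["cy"]],[0,0,1]]), c["world_to_cam"]
def onplane(n,uv,z):
    K,T=cal(n); R=T[:3,:3]; o=-R.T@T[:3,3]; d=R.T@np.linalg.inv(K)@[*uv,1]
    return o+d*(z-o[2])/d[2]
def tri(a,b):
    P=[(lambda K,T:K@T[:3])(*cal(n)) for n in ("top","side")]
    X=cv2.triangulatePoints(P[0],P[1],np.float64(a).reshape(2,1),np.float64(b).reshape(2,1))[:,0]
    X=X[:3]/X[3]
    e=[np.linalg.norm((lambda q:q[:2]/q[2])(p@[*X,1])-u) for p,u in zip(P,(a,b))]
    return X,np.round(e,1)
def proj(n,X):
    K,T=cal(n); q=K@(T[:3]@[*X,1]); return q[:2]/q[2]
E
cat > m.py <<'E'
from h import *
np.set_printoptions(precision=4,suppress=True)
for n in ("top","side"): optics.get_image(n)
for l in "yellow_roller brass_bushing steel_nut levelling_foot red_buffer".split():
    for n in ("top","side"):
        for d in finder.tip_of(l,n)[:4]:
            if d["p"]>.3: print(l,n,round(d["p"],2),np.round(d["at"],1),onplane(n,d["at"],0)[:2])
for n in ("top","side"):
    im=optics.get_image(n); hsv=cv2.cvtColor(im,cv2.COLOR_RGB2HSV)
    w=((hsv[:,:,2]>200)&(hsv[:,:,1]<40)).astype(np.uint8)
    k,_,st,ce=cv2.connectedComponentsWithStats(w)
    for i in range(1,k):
        if 500<st[i,4]<3500: print(n,st[i,4],ce[i],onplane(n,ce[i],.004)[:2])
for l in ("blue_tray","black_tray"):
    for n in ("top","side"):
        d=finder.tip_of(l,n)
        if d: print(l,n,d[0]["p"],d[0]["at"],onplane(n,d[0]["at"],0)[:2])
E
python3 m.py
```

```text
yellow_roller top 0.85 [380.4 283.7] [ 0.4391 -0.1053]
yellow_roller top 0.71 [322.  339.5] [ 0.3436 -0.003 ]
yellow_roller side 0.81 [372.1 216.7] [ 0.444  -0.1201]
yellow_roller side 0.61 [407.8 277. ] [ 0.3498 -0.0102]
brass_bushing top 0.63 [319.9 221.6] [0.5511 0.    ]
brass_bushing top 0.43 [167.3 270.9] [0.4633 0.2713]
brass_bushing side 0.89 [294.8 248.8] [ 0.5482 -0.0017]
brass_bushing side 0.55 [272.3 408.1] [0.4699 0.2665]
steel_nut top 0.71 [316.5 286.4] [0.4348 0.0063]
steel_nut side 0.92 [354.8 269.7] [0.4366 0.0055]
levelling_foot top 0.63 [375.1 227.7] [ 0.5392 -0.0985]
levelling_foot side 0.56 [321.4 210.5] [ 0.5369 -0.103 ]
red_buffer top 0.63 [325.8 169.5] [ 0.6489 -0.011 ]
red_buffer side 0.68 [240.5 226.7] [ 0.66   -0.0155]
top 1188 [166.5404 228.3519] [0.5398 0.2756]
top 1312 [468.513  230.3834] [ 0.5324 -0.2624]
top 1278 [166.0845 269.5086] [0.4653 0.2723]
top 1381 [475.9768 271.7552] [ 0.4589 -0.2709]
top 1332 [165.9782 311.6637] [0.3914 0.2683]
top 1452 [483.7094 314.436 ] [ 0.3854 -0.2796]
side 557 [349.711  154.1759] [ 0.5367 -0.2685]
side 580 [385.5621 159.5741] [ 0.4629 -0.2773]
side 597 [422.1407 165.2144] [ 0.3892 -0.2857]
side 2172 [222.093  393.1252] [0.5427 0.2726]
side 2361 [272.4519 409.0462] [0.4682 0.2689]
side 823 [ 15.0073 411.5772] [0.7935 0.3917]
side 2556 [324.9421 425.6408] [0.3939 0.2652]
blue_tray top 0.86 [473.2, 269.1] [ 0.464  -0.2676]
blue_tray side 0.71 [381.7, 161.5] [ 0.4696 -0.2736]
black_tray top 0.56 [167.4, 270.5] [0.4641 0.2712]
black_tray side 0.83 [271.6, 405.4] [0.4723 0.2634]
```

```bash
cat > fit.py <<'E'
from h import *
from scipy.optimize import minimize
np.set_printoptions(precision=4,suppress=True)
S={"yellow_roller":[(23,0),(23,44)],"brass_bushing":[(25,0),(25,8),(17,8),(17,48)],"steel_nut":[(20.8,0),(20.8,52)],
"levelling_foot":[(25,0),(25,12),(8,12),(8,68)],"red_buffer":[(22,0),(22,44)]}
G={"yellow_roller":(.441,-.112),"brass_bushing":(.55,0),"steel_nut":(.435,.006),"levelling_foot":(.538,-.1),"red_buffer":(.654,-.013)}
def mask(l,n,X,yaw):
    m=np.zeros((480*4,640*4),np.uint8); k=6 if l=="steel_nut" else 40
    a=yaw+np.pi/6+np.arange(k)*2*np.pi/k; s=S[l]
    for (r0,z0),(r1,z1) in zip(s[::2],s[1::2]):
        p=[proj(n,X+np.array([r*np.cos(t),r*np.sin(t),z*1])/1000) for r,z in ((r0,z0),(r1,z1)) for t in a]
        cv2.fillConvexPoly(m,cv2.convexHull((np.float32(p)*4).astype(np.int32)),1)
    return cv2.resize(m.astype(np.float32),(640,480),interpolation=cv2.INTER_AREA)
for n in ("top","side"): optics.get_image(n)
for l in S:
    reg={}
    for n in ("top","side"):
        ds=finder.silhouettes(l,n)
        q=proj(n,[*G[l],.02])
        ds=[d for d in ds if np.hypot(*(np.array(d["box"][:2])-q))<25]
        if ds: reg[n]=ds[0]["region"].astype(np.float32)
    def cost(p,views,z=None):
        X=np.array([p[0],p[1],p[2] if z is None else z]); c=0
        for n in views: m=mask(l,n,X,p[3]*20); c+=1-np.minimum(m,reg[n]).sum()/np.maximum(m,reg[n]).sum()
        return c
    for views,z in ((list(reg),None),(["top"],0),(["side"],0)):
        if not set(views)<=set(reg): continue
        best=min((minimize(cost,[*G[l],0,y/20],args=(views,z),method="Nelder-Mead",options=dict(initial_simplex=np.array([*G[l],0,y/20])+np.vstack([np.zeros(4),np.eye(4)*.012]),maxfev=160)) for y in ((0,.35,.7) if l=="steel_nut" else (0,))),key=lambda r:r.fun)
        print(l,views,best.x[:3],"yaw",np.degrees(best.x[3]*20)%60,round(best.fun,3))
E
python3 fit.py
python3 - <<'E'
import cv2
a=cv2.imread("pics/top0.png")[200:310,280:410]; b=cv2.imread("pics/side0.png")[180:290,270:400]
cv2.imwrite("pics/c.png",cv2.resize(cv2.hconcat([a,b]),None,fx=3,fy=3,interpolation=cv2.INTER_CUBIC))
E
```

```text
Traceback (most recent call last):
  File "fit.py", line 28, in <module>
    best=min((minimize(cost,[*G[l],0,y/20],args=(views,z),method="Nelder-Mead",options=dict(initial_simplex=np.array([*G[l],0,y/20])+np.vstack([np.zeros(4),np.eye(4)*.012]),maxfev=160)) for y in ((0,.35,.7) if l=="steel_nut" else (0,))),key=lambda r:r.fun)
  File "fit.py", line 28, in <genexpr>
    best=min((minimize(cost,[*G[l],0,y/20],args=(views,z),method="Nelder-Mead",options=dict(initial_simplex=np.array([*G[l],0,y/20])+np.vstack([np.zeros(4),np.eye(4)*.012]),maxfev=160)) for y in ((0,.35,.7) if l=="steel_nut" else (0,))),key=lambda r:r.fun)
              ~~~~~~~~^^^^^^^^^^^^^^^^^^^^^^^^^^^^^^^^^^^^^^^^^^^^^^^^^^^^^^^^^^^^^^^^^^^^^^^^^^^^^^^^^^^^^^^^^^^^^^^^^^^^^^^^^^^^^^^^^^^^^^^^^^^^^^^^^^^^^^^^^^^^^^^^^^^^^^^^^^^^^^^^^^^
  File "fit.py", line 24, in cost
    for n in views: m=mask(l,n,X,p[3]*20); c+=1-np.minimum(m,reg[n]).sum()/np.maximum(m,reg[n]).sum()
                      ~~~~^^^^^^^^^^^^^^^
  File "fit.py", line 11, in mask
    p=[proj(n,X+np.array([r*np.cos(t),r*np.sin(t),z*1])/1000) for r,z in ((r0,z0),(r1,z1)) for t in a]
       ~~~~^^^^^^^^^^^^^^^^^^^^^^^^^^^^^^^^^^^^^^^^^^^^^^^^^^
  File "h.py", line 16, in proj
    K,T=cal(n); q=K@(T[:3]@[*X,1]); return q[:2]/q[2]
        ~~~^^^
  File "h.py", line 4, in cal
    c=optics.get_calibration(n); f=240/np.tan(np.radians(c["fov_y"]/2))
ValueError: time passes only in moves, steps and waits
```

View pics/c.png

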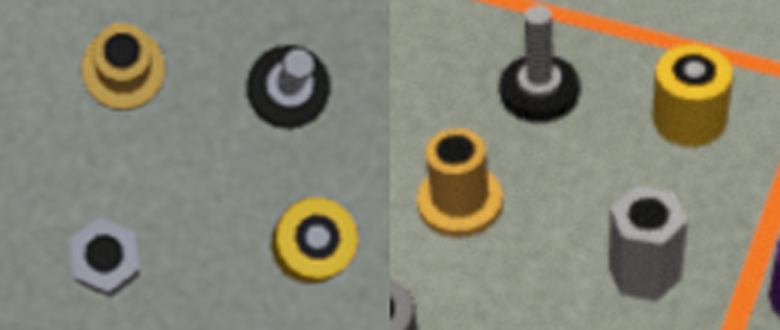

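The crop shows the nut top at about (315,285), with corners pointing up and down in the picture. That puts a pair of flats roughly along world y. I'll cache the calibration and rerun the fit.

```bash
sed -i 's/^def cal/import functools\n@functools.cache\ndef cal/' h.py; time python3 fit.py; python3 -c "
from h import *
print(manip.get_state()['clock'])"
```

```text
yellow_roller ['top', 'side'] [ 0.4425 -0.1104 -0.0006] yaw 6.8298738037880256 0.176
yellow_roller ['top'] [ 0.4414 -0.1103  0.0027] yaw 5.589932120724505 0.047
yellow_roller ['side'] [ 0.4448 -0.11    0.0066] yaw 5.036608968196669 0.051
brass_bushing ['top', 'side'] [ 0.5496 -0.0025 -0.0017] yaw 13.192257621419296 0.187
brass_bushing ['top'] [ 0.5471 -0.0027  0.0083] yaw 13.50367677158874 0.063
brass_bushing ['side'] [ 0.5504 -0.002   0.005 ] yaw 11.056521329454915 0.052
steel_nut ['top', 'side'] [ 0.4341  0.007  -0.0027] yaw 36.23850766611916 0.195
steel_nut ['top'] [0.4324 0.0066 0.011 ] yaw 35.00693090553903 0.091
steel_nut ['side'] [0.4351 0.0088 0.0042] yaw 40.33541419641118 0.051
levelling_foot ['top', 'side'] [ 0.5379 -0.1005 -0.0013] yaw 12.673222600976663 0.163
levelling_foot ['top'] [ 0.5362 -0.1006  0.007 ] yaw 0.09621733431374505 0.082
levelling_foot ['side'] [ 0.5379 -0.0998  0.0046] yaw 6.763387830031804 0.061
red_buffer ['top', 'side'] [ 0.656  -0.0116 -0.0051] yaw 4.435850034181375 0.173
red_buffer ['top'] [ 0.6529 -0.0115  0.0035] yaw 8.872829627682048 0.065
red_buffer ['side'] [ 0.6558 -0.0095  0.0051] yaw 4.091380959398521 0.099
1.8
real	0m10.158s
user	0m12.604s
sys	0m1.281s
```

Request:
servo_tool:
  increments:
    - [0,0,0,0,0,6.55,-1]
    - [0,0,0,0,0,6.55,-1]
    - [0,0,0,0,0,6.55,-1]
    - [2.5,-4.3,0,0,0,0,-1]
    - [2.5,-4.3,0,0,0,0,-1]
  squeeze: 40

```text
clock: 2.3
position: [0.2434, -0.4555, 0.2389]
ee_rot: [-0.0, 1.0, -0.002, 0.0]
contact_force: [1.6, 1.2, 0.1]
width: 0.0853
gripper_force: 0.0
```

```bash
cat > plan.py <<'E'
import sys
from h import *
from scipy.spatial.transform import Rotation as Ro
def st():
    s=manip.get_state(); q=s["ee_rot"]; R=Ro.from_quat([*q[1:],q[0]]).as_matrix(); return s,R
s,R=st(); yaw=np.degrees(np.arctan2(R[1,0],R[0,0]))
print("t",round(s["clock"],2),"pos",np.round(s["position"],4),"yaw",round(yaw,2),"tilt",np.round(R[:2,2],4),"w",round(s["width"],4),"F",np.round(s["contact_force"],1),"q6",round(s["qpos"][5],2))
for a in sys.argv[1:]:
    t=np.array(eval(a)); print(a,"cm in tool:",np.round(R.T@(t[:3]-s["position"])*100,2))
E
python3 plan.py .443,-.110,.15
```

```text
t 2.3 pos [ 0.2434 -0.4555  0.2389] yaw -0.18 tilt [0.0003 0.0003] w 0.0853 F [1.6 1.2 0.1] q6 0.36
.443,-.110,.15 cm in tool: [ 19.85 -34.6    8.9 ]
```

Request:
servo_tool:
  increments:
    - [2.5,-4.3,0,0,0,0,-1]
    - [2.5,-4.3,0,0,0,0,-1]
    - [2.5,-4.3,0,0,0,0,-1]
    - [2.5,-4.3,0,0,0,0,-1]
    - [2.5,-4.3,0,0,0,0,-1]

```text
clock: 2.8
position: [0.369, -0.2389, 0.2396]
ee_rot: [0.0, 1.0, -0.0, 0.0]
contact_force: [2.0, -1.8, -0.1]
width: 0.0851
gripper_force: 0.0
```

Request:
servo_tool:
  increments:
    - [2.5,-4.3,0,0,0,0,-1]
    - [2.5,-4.3,0,0,0,0,-1]
    - [2.4,-4.4,0,0,0,0,-1]
    - [0,0,4.5,0,0,0,-1]
    - [0,0,4.4,0,0,0,-1]

```text
clock: 3.3
position: [0.4444, -0.1093, 0.1506]
ee_rot: [0.001, 1.0, 0.002, 0.002]
contact_force: [-1.0, -0.5, -1.4]
width: 0.0853
gripper_force: 0.0
```

```bash
python3 plan.py .443,-.110,.022
python3 - <<'E'
from h import *
im=optics.get_image("top"); im2=optics.get_image("side")
cv2.imwrite("pics/d.png",cv2.hconcat([cv2.resize(im[180:380,250:500],(400,320)),cv2.resize(im2[100:300,240:490],(400,320))])[:,:,::-1])
E
```

```text
t 3.3 pos [ 0.4444 -0.1093  0.1506] yaw 0.26 tilt [ 0.005  -0.0021] w 0.0853 F [-1.  -0.5 -1.4] q6 1.17
.443,-.110,.022 cm in tool: [-0.2   0.04 12.86]
```

View pics/d.png

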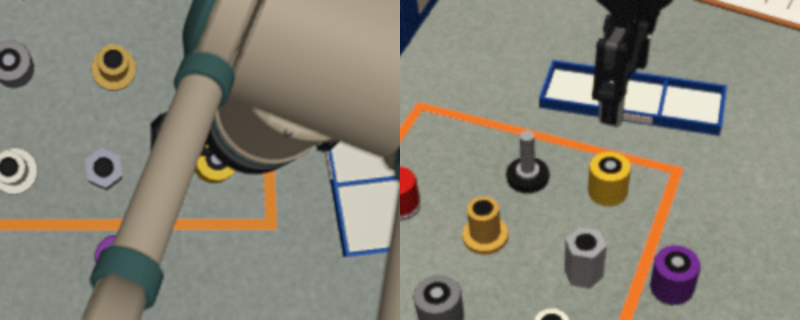

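The gripper is above the yellow roller with the fingers straddling it in y, so I'll descend and close.

Request:
servo_tool:
  increments:
    - [-0.1,0,4,0,0,0,-1]
    - [0,0,4,0,0,0,-1]
    - [0,0,3,0,0,0,-1]
    - [0,0,1.8,0,0,0,-1]
    - [0,0,0,0,0,0,-1]

```text
clock: 3.9
position: [0.441, -0.1112, 0.0218]
ee_rot: [-0.0, 1.0, -0.001, -0.001]
contact_force: [-0.5, -0.1, 0.1]
width: 0.0852
gripper_force: 0.0
```

Request:
servo_tool:
  increments:
    - [0,0,0,0,0,0,1]
    - [0,0,0,0,0,0,1]
    - [0,0,0,0,0,0,1]
    - [0,0,0,0,0,0,1]
    - [0,0,0,0,0,0,1]

```text
clock: 4.4
position: [0.4426, -0.1113, 0.0241]
ee_rot: [0.001, 1.0, -0.0, 0.002]
contact_force: [-0.2, -1.1, 6.0]
width: 0.0449
gripper_force: 40.2
```

```bash
python3 plan.py .443,-.110,.022
```

```text
t 4.4 pos [ 0.4426 -0.1113  0.0241] yaw -0.01 tilt [ 0.0035 -0.0016] w 0.0449 F [-0.2 -1.1  6. ] q6 1.17
.443,-.110,.022 cm in tool: [ 0.04 -0.13  0.21]
```

Request:
servo_tool:
  increments:
    - [0,0,-5,0,0,0,1]
    - [0,0,-5,0,0,0,1]
    - [-1.4,4.3,0,0,0,0,1]
    - [-1.4,4.3,0,0,0,0,1]
    - [-1.4,4.3,0,0,0,0,1]

```text
clock: 4.9
position: [0.3991, -0.2409, 0.124]
ee_rot: [0.001, 1.0, 0.001, 0.001]
contact_force: [0.5, -0.0, -1.6]
width: 0.0448
gripper_force: 42.5
```

Request:
servo_tool:
  increments:
    - [-1.3,4.3,0,0,0,0,1]
    - [0,0,0,0,0,0,1]
    - [0,0,0,0,0,0,1]
    - [0,0,0,0,0,0,1]
    - [0,0,0,0,0,0,1]

```text
clock: 5.4
position: [0.3864, -0.2814, 0.1224]
ee_rot: [-0.0, 1.0, 0.001, -0.0]
contact_force: [-0.4, 0.2, -2.1]
width: 0.0452
gripper_force: 42.4
```

```bash
python3 plan.py .387,-.283,.029
python3 - <<'E'
from h import *
im=optics.get_image("top"); im2=optics.get_image("side")
cv2.imwrite("pics/e.png",cv2.hconcat([cv2.resize(im[180:380,350:600],(400,320)),cv2.resize(im2[80:240,300:500],(400,320))])[:,:,::-1])
E
```

```text
t 5.4 pos [ 0.3864 -0.2814  0.1224] yaw 0.08 tilt [-0.0001  0.0005] w 0.0452 F [-0.4  0.2 -2.1] q6 0.79
.387,-.283,.029 cm in tool: [0.06 0.17 9.34]
```

View pics/e.png

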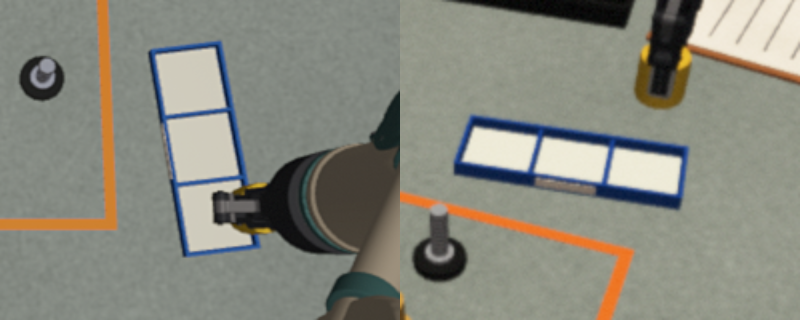

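The roller is held upright. Now lowering it into the near compartment.

Request:
servo_tool:
  increments:
    - [0,0.15,4,0,0,0,1]
    - [0,0,4,0,0,0,1]
    - [0,0,1,0,0,0,1]
    - [0,0,0.3,0,0,0,1]
    - [0,0,0.2,0,0,0,1]

```text
clock: 6.0
position: [0.3872, -0.2846, 0.0281]
ee_rot: [0.001, 1.0, 0.0, 0.001]
contact_force: [-3.4, 2.0, 9.2]
width: 0.0449
gripper_force: 43.3
```

```bash
python3 plan.py .387,-.283,.028
```

```text
t 6.0 pos [ 0.3872 -0.2846  0.0281] yaw 0.03 tilt [ 0.0011 -0.0011] w 0.0449 F [-3.4  2.   9.2] q6 0.79
.387,-.283,.028 cm in tool: [-0.02 -0.16  0.01]
```

Request:
servo_tool:
  increments:
    - [0,0,0,0,0,0,-0.6]
    - [0,0,0,0,0,0,-0.6]
    - [0,0,-1,0,0,0,-0.6]
    - [0,0,-4,0,0,0,-0.6]
    - [0,0,-5,0,0,0,-0.6]

```text
clock: 6.5
position: [0.3852, -0.2833, 0.1282]
ee_rot: [-0.001, 1.0, -0.0, -0.001]
contact_force: [1.3, -0.7, -0.0]
width: 0.0682
gripper_force: 0.0
```

Request:
servo_tool:
  increments:
    - [2.3,-4.0,0,0,0,0,-0.5]
    - [2.3,-4.0,0,0,0,0,-0.5]
    - [2.3,-4.0,0,0,0,0,-0.5]
    - [2.3,-4.0,0,0,0,0,-0.5]
    - [2.3,-4.0,0,0,0,0,-0.5]

```text
clock: 7.0
position: [0.5024, -0.0828, 0.1291]
ee_rot: [0.001, 1.0, -0.0, 0.001]
contact_force: [-0.1, -0.7, -0.5]
width: 0.0642
gripper_force: 0.0
```

Request:
servo_tool:
  increments:
    - [2.3,-4.0,0,0,0,0,-0.5]
    - [2.3,-4.0,0,0,0,0,-0.5]
    - [0,0,0,0,0,0,-0.5]
    - [0,0,0,0,0,0,-0.5]
    - [0,0,0,0,0,0,-0.5]

```text
clock: 7.5
position: [0.5467, -0.005, 0.1279]
ee_rot: [0.0, 1.0, -0.0, 0.0]
contact_force: [-0.4, -0.1, 0.0]
width: 0.0641
gripper_force: 0.0
```

```bash
python3 plan.py .549,-.002,.024
python3 - <<'E'
from h import *
im=optics.get_image("top"); im2=optics.get_image("side")
cv2.imwrite("pics/f.png",cv2.hconcat([cv2.resize(im[150:350,350:600],(400,320)),cv2.resize(im2[80:300,240:490],(400,352))[:320]])[:,:,::-1])
E
```

```text
t 7.5 pos [ 0.5467 -0.005   0.1279] yaw -0.03 tilt [ 0.0002 -0.0008] w 0.0641 F [-0.4 -0.1  0. ] q6 1.44
.549,-.002,.024 cm in tool: [ 0.22 -0.31 10.39]
```

View pics/f.png

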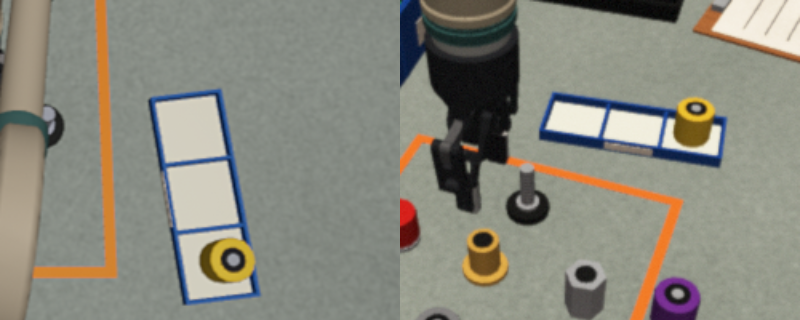

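Yellow stands upright in the near compartment. Now descending on the brass bushing.

Request:
servo_tool:
  increments:
    - [0.2,-0.3,4,0,0,0,-0.5]
    - [0,0,4,0,0,0,-0.5]
    - [0,0,2.4,0,0,0,-0.5]
    - [0,0,0,0,0,0,-0.5]
    - [0,0,0,0,0,0,1]

```text
clock: 8.1
position: [0.5493, -0.0022, 0.0237]
ee_rot: [0.0, 1.0, -0.001, -0.0]
contact_force: [-0.5, 0.0, -0.1]
width: 0.0509
gripper_force: 0.0
```

Request:
servo_tool:
  increments:
    - [0,0,0,0,0,0,1]
    - [0,0,0,0,0,0,1]
    - [0,0,0,0,0,0,1]
    - [0,0,0,0,0,0,1]
    - [0,0,0,0,0,0,1]

```text
clock: 8.6
position: [0.5509, -0.0018, 0.0252]
ee_rot: [0.001, 1.0, 0.0, 0.002]
contact_force: [-1.3, -2.2, 7.4]
width: 0.0326
gripper_force: 40.5
```

```bash
python3 plan.py .535,-.263,.12
```

```text
t 8.6 pos [ 0.5509 -0.0018  0.0252] yaw 0.01 tilt [ 0.0041 -0.0013] w 0.0326 F [-1.3 -2.2  7.4] q6 1.44
.535,-.263,.12 cm in tool: [-1.55 26.13 -9.45]
```

Request:
servo_tool:
  increments:
    - [0,0,-5,0,0,0,1]
    - [0,0,-5,0,0,0,1]
    - [-0.2,4.4,-0.5,0,0,0,1]
    - [-0.2,4.4,0,0,0,0,1]
    - [-0.2,4.4,0,0,0,0,1]

```text
clock: 9.1
position: [0.5432, -0.134, 0.1295]
ee_rot: [0.0, 1.0, 0.001, 0.001]
contact_force: [-0.2, -1.0, -2.0]
width: 0.0328
gripper_force: 40.7
```

Request:
servo_tool:
  increments:
    - [-0.2,4.4,0,0,0,0,1]
    - [-0.3,4.3,0,0,0,0,1]
    - [-0.3,4.2,0,0,0,0,1]
    - [0,0,0,0,0,0,1]
    - [0,0,0,0,0,0,1]

```text
clock: 9.6
position: [0.5347, -0.2628, 0.1281]
ee_rot: [-0.0, 1.0, -0.001, -0.0]
contact_force: [0.2, 0.1, -1.6]
width: 0.0331
gripper_force: 40.8
```

```bash
python3 plan.py .535,-.263,.029
```

```text
t 9.6 pos [ 0.5347 -0.2628  0.1281] yaw -0.14 tilt [-0.0005  0.0009] w 0.0331 F [ 0.2  0.1 -1.6] q6 1.0
.535,-.263,.029 cm in tool: [0.03 0.03 9.91]
```

Request:
servo_tool:
  increments:
    - [0,0,4,0,0,0,1]
    - [0,0,4,0,0,0,1]
    - [0,0,1.6,0,0,0,1]
    - [0,0,0.3,0,0,0,1]
    - [0,0,0.15,0,0,0,1]

```text
clock: 10.1
position: [0.5346, -0.26, 0.0278]
ee_rot: [-0.001, 1.0, 0.001, -0.001]
contact_force: [-1.8, 2.2, 6.0]
width: 0.0328
gripper_force: 43.3
```

Request:
servo_tool:
  increments:
    - [0,0,0,0,0,0,-0.5]
    - [0,0,0,0,0,0,-0.5]
    - [0,0,-1,0,0,0,-0.5]
    - [0,0,-4,0,0,0,-0.5]
    - [0,0,-5,0,0,0,-0.5]

```text
clock: 10.6
position: [0.5341, -0.2615, 0.1278]
ee_rot: [-0.001, 1.0, -0.0, -0.002]
contact_force: [1.0, -0.2, -0.3]
width: 0.0639
gripper_force: 0.0
```

Request:
servo_tool:
  increments:
    - [-1.7,-4.5,0,0,0,0,-0.5]
    - [-1.7,-4.5,0,0,0,0,-0.5]
    - [-1.7,-4.5,0,0,0,0,-0.5]
    - [-1.7,-4.5,0,0,0,0,-0.5]
    - [-1.7,-4.5,0,0,0,0,-0.5]

```text
clock: 11.1
position: [0.4499, -0.0359, 0.129]
ee_rot: [0.0, 1.0, -0.001, 0.001]
contact_force: [1.4, 1.0, 0.4]
width: 0.0642
gripper_force: 0.0
```

Request:
servo_tool:
  increments:
    - [-1.6,-4.5,0,0,0,0,-0.5]
    - [0,0,0,0,0,-7,-0.5]
    - [0,0,0,0,0,0,-0.5]
    - [0,0,0,0,0,0,-0.5]
    - [0,0,0,0,0,0,-0.5]

```text
clock: 11.6
position: [0.4352, 0.0069, 0.1282]
ee_rot: [0.0, 0.998, 0.06, 0.001]
contact_force: [-0.0, -1.2, -0.2]
width: 0.0643
gripper_force: 0.0
```

```bash
python3 plan.py .434,.007,.026
python3 - <<'E'
from h import *
im=optics.get_image("top"); im2=optics.get_image("side")
cv2.imwrite("pics/g.png",cv2.hconcat([cv2.resize(im[150:350,350:600],(400,320)),cv2.resize(im2[80:300,240:490],(400,352))[:320]])[:,:,::-1])
E
```

```text
t 11.6 pos [0.4352 0.0069 0.1282] yaw 6.82 tilt [ 0.0014 -0.0004] w 0.0643 F [-0.  -1.2 -0.2] q6 1.31
.434,.007,.026 cm in tool: [-0.13 -0.03 10.22]
```

View pics/g.png

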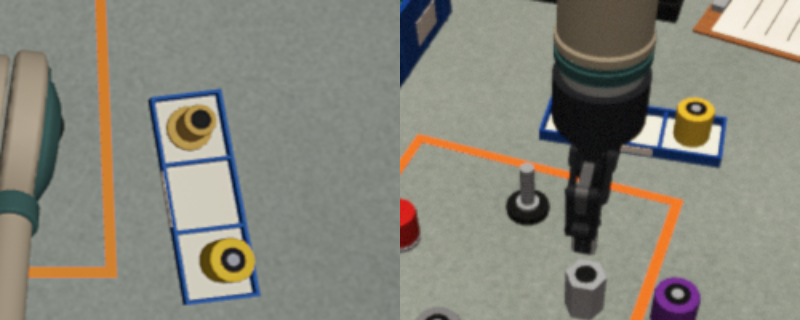

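Brass stands in the far compartment and yellow is unchanged. Next is the nut.

Request:
servo_tool:
  increments:
    - [-0.1,0,4,0,0,0,-0.5]
    - [0,0,4,0,0,0,-0.5]
    - [0,0,2.2,0,0,0,-0.5]
    - [0,0,0,0,0,0,-0.5]
    - [0,0,0,0,0,0,1]

```text
clock: 12.2
position: [0.4338, 0.0071, 0.0259]
ee_rot: [0.0, 0.998, 0.06, -0.0]
contact_force: [0.2, 0.2, 0.5]
width: 0.0505
gripper_force: 0.0
```

Request:
servo_tool:
  increments:
    - [0,0,0,0,0,0,1]
    - [0,0,0,0,0,0,1]
    - [0,0,0,0,0,0,1]
    - [0,0,0,0,0,0,1]
    - [0,0,0,0,0,0,1]

```text
clock: 12.7
position: [0.4347, 0.0073, 0.027]
ee_rot: [0.001, 0.998, 0.061, 0.002]
contact_force: [-0.3, -0.5, 7.0]
width: 0.0355
gripper_force: 41.5
```

```bash
python3 plan.py .460,-.271,.129
```

```text
t 12.7 pos [0.4347 0.0073 0.027 ] yaw 7.0 tilt [ 0.0034 -0.0009] w 0.0355 F [-0.3 -0.5  7. ] q6 1.31
.460,-.271,.129 cm in tool: [ -0.84  27.95 -10.16]
```

Request:
servo_tool:
  increments:
    - [0,0,-5,0,0,0,1]
    - [0,0,-5,0,0,0,1]
    - [-0.1,4.7,0,0,0,0,1]
    - [-0.1,4.7,0,0,0,0,1]
    - [-0.1,4.7,0,0,0,0,1]

```text
clock: 13.2
position: [0.4474, -0.1336, 0.1266]
ee_rot: [0.0, 0.998, 0.062, 0.001]
contact_force: [0.3, 0.7, -2.1]
width: 0.0354
gripper_force: 41.7
```

Request:
servo_tool:
  increments:
    - [-0.1,4.7,0,0,0,0,1]
    - [-0.2,4.6,0,0,0,0,1]
    - [-0.2,4.5,0,0,0,0,1]
    - [0,0,0,0,0,0,1]
    - [0,0,0,0,0,0,1]

```text
clock: 13.7
position: [0.4586, -0.2706, 0.1253]
ee_rot: [-0.001, 0.998, 0.06, -0.001]
contact_force: [0.7, 1.2, -2.0]
width: 0.0354
gripper_force: 41.7
```

```bash
python3 plan.py .460,-.271,.031
```

```text
t 13.7 pos [ 0.4586 -0.2706  0.1253] yaw 6.86 tilt [-0.0013  0.0015] w 0.0354 F [ 0.7  1.2 -2. ] q6 0.79
.460,-.271,.031 cm in tool: [0.14 0.07 9.43]
```

Request:
servo_tool:
  increments:
    - [0.1,0,4,0,0,0,1]
    - [0,0,4,0,0,0,1]
    - [0,0,1.2,0,0,0,1]
    - [0,0,0.3,0,0,0,1]
    - [0,0,0.1,0,0,0,1]

```text
clock: 14.2
position: [0.4595, -0.2681, 0.0305]
ee_rot: [-0.001, 0.998, 0.062, -0.001]
contact_force: [-1.6, 2.5, 5.9]
width: 0.0355
gripper_force: 43.8
```

Request:
servo_tool:
  increments:
    - [0,0,0,0,0,0,-0.5]
    - [0,0,0,0,0,0,-0.5]
    - [0,0,-1,0,0,0,-0.5]
    - [0,0,-4,0,0,0,-0.5]
    - [0,0,-5,0,0,7,-0.5]

```text
clock: 14.7
position: [0.4593, -0.2693, 0.1301]
ee_rot: [-0.001, 1.0, -0.002, -0.002]
contact_force: [1.0, -1.3, 0.8]
width: 0.0641
gripper_force: 0.0
```

Request:
servo_tool:
  increments:
    - [1.9,-4.2,-1,0,0,0,-0.3]
    - [1.9,-4.2,0,0,0,0,-0.3]
    - [1.9,-4.2,0,0,0,0,-0.3]
    - [1.9,-4.2,0,0,0,0,-0.3]
    - [0,0,0,0,0,0,-0.3]

```text
clock: 15.2
position: [0.5385, -0.0974, 0.1411]
ee_rot: [-0.001, 1.0, 0.003, 0.002]
contact_force: [-0.4, -1.1, 0.5]
width: 0.0553
gripper_force: 0.0
```

```bash
python3 plan.py .537,-.1005,.040
python3 - <<'E'
from h import *
im=optics.get_image("top"); im2=optics.get_image("side")
cv2.imwrite("pics/i.png",cv2.hconcat([cv2.resize(im[150:350,350:600],(400,320)),cv2.resize(im2[80:300,240:490],(400,352))[:320]])[:,:,::-1])
E
```

```text
t 15.2 pos [ 0.5385 -0.0974  0.1411] yaw 0.3 tilt [0.0033 0.0017] w 0.0553 F [-0.4 -1.1  0.5] q6 1.26
.537,-.1005,.040 cm in tool: [-0.19  0.33 10.11]
```

View pics/i.png

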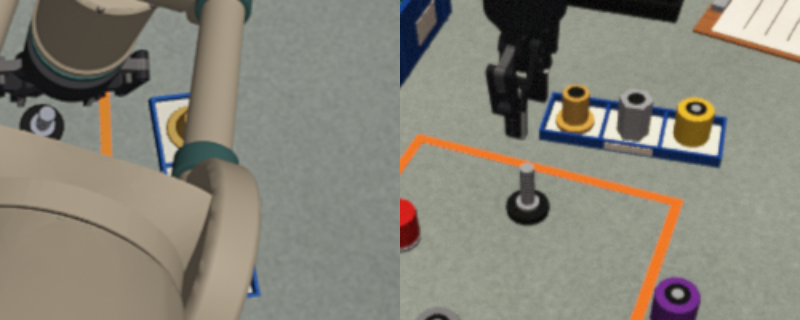

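All three blue-kit parts stand upright in their own compartments, so the blue kit is complete. The levelling foot is next.

Request:
servo_tool:
  increments:
    - [-0.1,0.3,3,0,0,0,-0.3]
    - [0,0,4,0,0,0,-0.3]
    - [0,0,3.1,0,0,0,-0.3]
    - [0,0,0,0,0,0,-0.3]
    - [0,0,0,0,0,0,0.5]

```text
clock: 15.8
position: [0.5352, -0.1064, 0.0392]
ee_rot: [0.0, 1.0, -0.001, -0.0]
contact_force: [1.0, -0.3, -0.1]
width: 0.0422
gripper_force: 0.0
```

Request:
servo_tool:
  increments:
    - [0,0,0,0,0,0,1]
    - [0,0,0,0,0,0,1]
    - [0,0,0,0,0,0,1]
    - [0,0,0,0,0,0,1]
    - [0,0,0,0,0,0,1]

```text
clock: 16.3
position: [0.5368, -0.1058, 0.0409]
ee_rot: [0.001, 1.0, 0.0, 0.002]
contact_force: [-0.9, -0.8, 6.9]
width: 0.015
gripper_force: 39.3
```

```bash
python3 plan.py .393,.267,.14
```

```text
t 16.3 pos [ 0.5368 -0.1058  0.0409] yaw 0.01 tilt [ 0.0038 -0.0019] w 0.015 F [-0.9 -0.8  6.9] q6 1.25
.393,.267,.14 cm in tool: [-14.33 -37.27 -10.04]
```

Request:
servo_tool:
  increments:
    - [0,0,-5,0,0,0,1]
    - [0,0,-5,0,0,0,1]
    - [-1.6,-4.1,0,0,0,0,1]
    - [-1.6,-4.1,0,0,0,0,1]
    - [-1.6,-4.1,0,0,0,0,1]

```text
clock: 16.8
position: [0.4868, 0.0188, 0.1397]
ee_rot: [0.0, 1.0, -0.001, 0.001]
contact_force: [1.3, 1.1, -2.7]
width: 0.0149
gripper_force: 39.8
```

Request:
servo_tool:
  increments:
    - [-1.6,-4.1,0,0,0,0,1]
    - [-1.6,-4.1,0,0,0,0,1]
    - [-1.6,-4.1,0,0,0,0,1]
    - [-1.6,-4.1,0,0,0,0,1]
    - [-1.6,-4.1,0,0,0,0,1]

```text
clock: 17.3
position: [0.4064, 0.2243, 0.1393]
ee_rot: [0.0, 1.0, 0.0, 0.001]
contact_force: [0.7, -0.9, -1.8]
width: 0.0147
gripper_force: 39.8
```

Request:
servo_tool:
  increments:
    - [-1.5,-4.4,0,0,0,0,1]
    - [0,0,0,0,0,0,1]
    - [0,0,0,0,0,0,1]
    - [0,0,0,0,0,0,1]
    - [0,0,0,0,0,0,1]

```text
clock: 17.8
position: [0.3928, 0.2657, 0.1388]
ee_rot: [0.0, 1.0, -0.001, 0.0]
contact_force: [0.0, 0.2, -2.5]
width: 0.015
gripper_force: 40.0
```

```bash
python3 plan.py .393,.267,.045
python3 - <<'E'
from h import *
im=optics.get_image("top"); im2=optics.get_image("side")
cv2.imwrite("pics/j.png",cv2.hconcat([cv2.resize(im[150:400,80:330],(400,400)),cv2.resize(im2[230:480,150:400],(400,400))])[:,:,::-1])
E
```

```text
t 17.8 pos [0.3928 0.2657 0.1388] yaw -0.11 tilt [ 0.0002 -0.0005] w 0.015 F [ 0.   0.2 -2.5] q6 2.02
.393,.267,.045 cm in tool: [ 0.01 -0.13  9.38]
```

View pics/j.png

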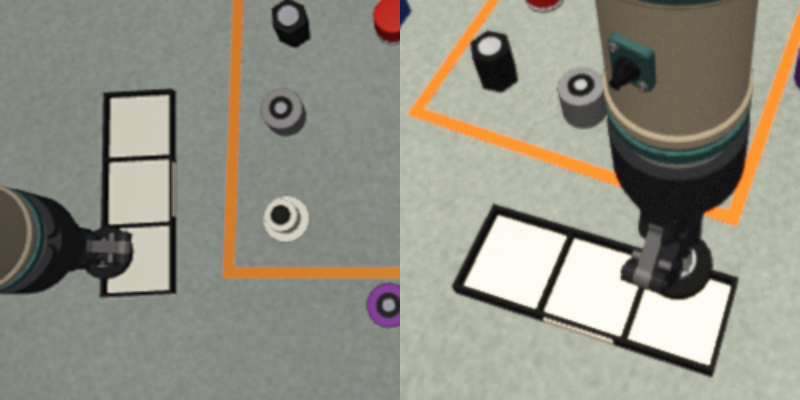

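The foot is held upright above the near compartment of the black tray, and the decoys are untouched. Lowering it now.

Request:
servo_tool:
  increments:
    - [0,-0.1,4,0,0,0,1]
    - [0,0,4,0,0,0,1]
    - [0,0,1.2,0,0,0,1]
    - [0,0,0.2,0,0,0,1]
    - [0,0,0.15,0,0,0,1]

```text
clock: 18.4
position: [0.3919, 0.2665, 0.0433]
ee_rot: [0.001, 1.0, -0.001, -0.001]
contact_force: [-4.3, -4.4, 13.6]
width: 0.0146
gripper_force: 43.3
```

Request:
servo_tool:
  increments:
    - [0,0,0,0,0,0,-0.3]
    - [0,0,0,0,0,0,-0.3]
    - [0,0,-1,0,0,0,-0.3]
    - [0,0,-4,0,0,0,-0.3]
    - [0,0,-5,0,0,0,-0.3]

```text
clock: 18.9
position: [0.3913, 0.2673, 0.1437]
ee_rot: [0.001, 1.0, -0.0, -0.002]
contact_force: [1.0, 1.5, -0.8]
width: 0.0556
gripper_force: 0.0
```

Request:
servo_tool:
  increments:
    - [3.3,3.5,0,0,0,0,-0.7]
    - [3.3,3.5,0,0,0,0,-0.7]
    - [3.3,3.5,0,0,0,0,-0.7]
    - [3.3,3.5,0,0,0,0,-0.7]
    - [3.3,3.5,0,0,0,0,-0.7]

```text
clock: 19.4
position: [0.559, 0.0914, 0.1447]
ee_rot: [-0.0, 1.0, -0.0, 0.001]
contact_force: [0.5, 1.2, -0.0]
width: 0.0725
gripper_force: 0.0
```

Request:
servo_tool:
  increments:
    - [3.3,3.5,0,0,0,0,-0.7]
    - [3.3,3.5,0,0,0,0,-0.7]
    - [3.3,3.4,0,0,0,0,-0.7]
    - [0,0,0,0,0,0,-0.7]
    - [0,0,0,0,0,0,-0.7]

```text
clock: 19.9
position: [0.6569, -0.0121, 0.1437]
ee_rot: [-0.0, 1.0, -0.001, 0.0]
contact_force: [-0.3, -0.3, -0.6]
width: 0.073
gripper_force: 0.0
```

```bash
python3 plan.py .655,-.011,.023
python3 - <<'E'
from h import *
im=optics.get_image("top"); im2=optics.get_image("side")
cv2.imwrite("pics/k.png",cv2.hconcat([cv2.resize(im[150:400,80:330],(400,400)),cv2.resize(im2[180:480,150:450],(400,400))])[:,:,::-1])
E
```

```text
t 19.9 pos [ 0.6569 -0.0121  0.1437] yaw -0.12 tilt [0.0003 0.0003] w 0.073 F [-0.3 -0.3 -0.6] q6 1.45
.655,-.011,.023 cm in tool: [-0.19 -0.1  12.07]
```

View pics/k.png

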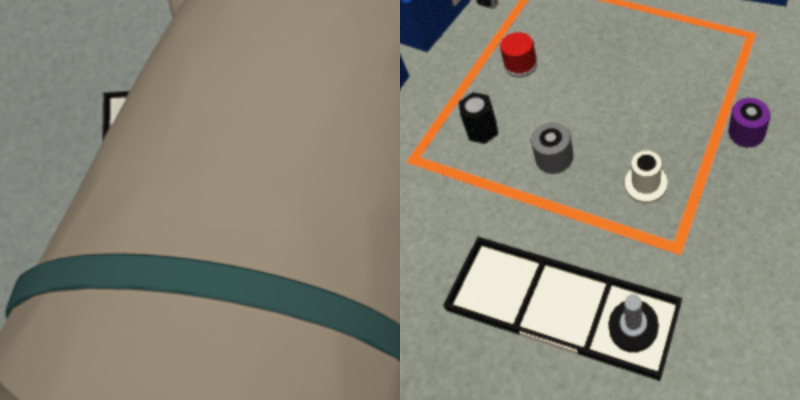

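The foot stands in the near compartment of the black tray. Now the red buffer.

Request:
servo_tool:
  increments:
    - [-0.2,-0.1,4,0,0,0,-0.7]
    - [0,0,4,0,0,0,-0.7]
    - [0,0,3,0,0,0,-0.7]
    - [0,0,1.1,0,0,0,-0.7]
    - [0,0,0,0,0,0,-0.7]

```text
clock: 20.5
position: [0.6527, -0.0089, 0.0213]
ee_rot: [-0.0, 1.0, 0.001, -0.002]
contact_force: [0.2, -0.7, -0.7]
width: 0.0723
gripper_force: 0.0
```

Request:
servo_tool:
  increments:
    - [0,0,0,0,0,0,1]
    - [0,0,0,0,0,0,1]
    - [0,0,0,0,0,0,1]
    - [0,0,0,0,0,0,1]
    - [0,0,0,0,0,0,1]

```text
clock: 21.0
position: [0.6561, -0.0101, 0.0248]
ee_rot: [0.0, 1.0, -0.0, 0.002]
contact_force: [-0.1, 1.0, 5.7]
width: 0.0427
gripper_force: 41.2
```

```bash
python3 plan.py .541,.274,.124
```

```text
t 21.0 pos [ 0.6561 -0.0101  0.0248] yaw -0.02 tilt [ 0.0046 -0.0002] w 0.0427 F [-0.1  1.   5.7] q6 1.45
.541,.274,.124 cm in tool: [-11.47 -28.41  -9.98]
```

Request:
servo_tool:
  increments:
    - [0,0,-5,0,0,0,1]
    - [0,0,-5,0,0,0,1]
    - [-1.6,-4.1,0,0,0,0,1]
    - [-1.6,-4.1,0,0,0,0,1]
    - [-1.6,-4.1,0,0,0,0,1]

```text
clock: 21.5
position: [0.6061, 0.1136, 0.1235]
ee_rot: [-0.0, 1.0, -0.001, 0.001]
contact_force: [0.5, 0.6, -0.9]
width: 0.0431
gripper_force: 41.1
```

Request:
servo_tool:
  increments:
    - [-1.7,-4.1,0,0,0,0,1]
    - [-1.7,-4.1,0,0,0,0,1]
    - [-1.7,-4.1,0,0,0,0,1]
    - [-1.6,-3.8,0,0,0,0,1]
    - [0,0,0,0,0,0,1]

```text
clock: 22.0
position: [0.5369, 0.2784, 0.1229]
ee_rot: [-0.001, 1.0, 0.002, -0.0]
contact_force: [-0.4, -0.0, -0.6]
width: 0.0429
gripper_force: 41.2
```

```bash
python3 plan.py .541,.274,.029
```

```text
t 22.0 pos [0.5369 0.2784 0.1229] yaw 0.26 tilt [-0.0006  0.0026] w 0.0429 F [-0.4 -0.  -0.6] q6 1.93
.541,.274,.029 cm in tool: [0.41 0.46 9.39]
```

Request:
servo_tool:
  increments:
    - [0,0,3,0,0,0,1]
    - [0,0,3,0,0,0,1]
    - [0,0,0,0,0,0,1]
    - [0,0,0,0,0,0,1]
    - [0,0,0,0,0,0,1]

```text
clock: 22.5
position: [0.5409, 0.2738, 0.064]
ee_rot: [-0.0, 1.0, -0.0, 0.002]
contact_force: [-0.3, -0.7, -0.7]
width: 0.0426
gripper_force: 41.2
```

```bash
python3 plan.py .541,.274,.029
```

```text
t 22.5 pos [0.5409 0.2738 0.064 ] yaw -0.04 tilt [0.003  0.0009] w 0.0426 F [-0.3 -0.7 -0.7] q6 1.93
.541,.274,.029 cm in tool: [-0.   -0.01  3.5 ]
```

Request:
servo_tool:
  increments:
    - [0,0,2,0,0,0,1]
    - [0,0,1.2,0,0,0,1]
    - [0,0,0.3,0,0,0,1]
    - [0,0,0.1,0,0,0,1]
    - [0,0,0.1,0,0,0,1]

```text
clock: 23.0
position: [0.5397, 0.2737, 0.0287]
ee_rot: [0.0, 1.0, -0.0, 0.001]
contact_force: [-6.4, -2.2, 21.7]
width: 0.0427
gripper_force: 43.0
```

Request:
servo_tool:
  increments:
    - [0,0,0,0,0,0,-0.6]
    - [0,0,0,0,0,0,-0.6]
    - [0,0,-1,0,0,0,-0.6]
    - [0,0,-4,0,0,0,-0.6]
    - [0,0,-5,0,0,0,-0.6]

```text
clock: 23.5
position: [0.5379, 0.2732, 0.1246]
ee_rot: [0.001, 1.0, -0.0, -0.003]
contact_force: [0.5, -0.3, -0.5]
width: 0.068
gripper_force: 0.0
```

Request:
servo_tool:
  increments:
    - [0,4,-4,0,0,0,-0.6]
    - [0,4,-3,0,0,0,-0.6]
    - [0,4,0,0,0,0,-0.6]
    - [0,4,0,0,0,0,-0.6]
    - [0,4,0,0,0,0,-0.6]

```text
clock: 24.0
position: [0.5394, 0.0771, 0.1918]
ee_rot: [0.0, 1.0, 0.0, 0.001]
contact_force: [-0.3, -0.3, 0.2]
width: 0.0686
gripper_force: 0.0
```

```bash
python3 plan.py
python3 - <<'E'
from h import *
im=optics.get_image("top"); im2=optics.get_image("side")
cv2.imwrite("pics/l.png",cv2.hconcat([cv2.resize(im,(400,300)),cv2.resize(im2,(400,300))])[:,:,::-1])
cv2.imwrite("pics/m.png",im2[:,:,::-1])
E
```

```text
t 24.0 pos [0.5394 0.0771 0.1918] yaw 0.02 tilt [ 0.0017 -0.0001] w 0.0686 F [-0.3 -0.3  0.2] q6 1.58
```

View pics/l.png

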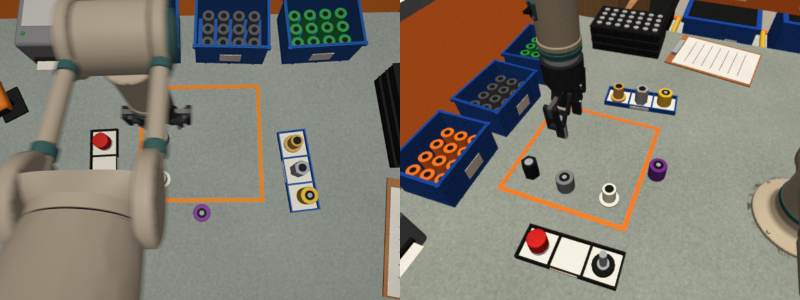

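View pics/m.png

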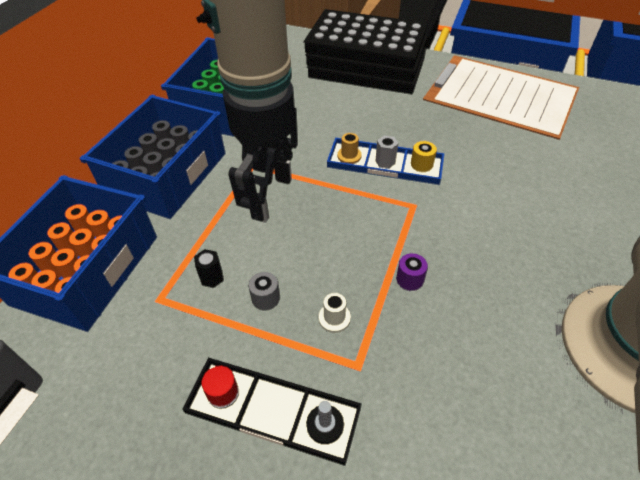

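In the side view all five parts stand upright in their own compartments: brass (349,148), nut (387,151), yellow (424,157), red (220,385) and foot (325,422). The three decoys and the purple look-alike haven't moved, and the gripper is clear of everything.

```bash
python3 -c "
from rig import manip
print(manip.sign_off())"
```

```text
the job is handed in; nothing more can be done
None
```

Both kits are complete and the job is handed in. The blue tray was finished first, all five parts stand upright in their own compartments, and the grey roller, white bushing, black nut and purple look-alike were not moved.

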